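# Invert the rinsed sample pot onto the free drying peg

### The job

The tall square sample pot standing mouth-up on the bench has been rinsed: turn it upside down and put it on the bare drying peg, the one with no pot on it. Lower it over the peg in the grip, without ramming it, until its rim sits flat on the stand's plate, then let go, and leave everything else on the bench where it is.

Things in the scene. Friction and masses are not known exactly. Their poses are not given: they have to be found in the camera images.
- pot: the pot to be handled: grey plastic, square section 56 x 56 mm outside, 110 mm tall, 3 mm walls (50 x 50 mm opening), 3 mm floor, one end open, about 140 g; starts standing mouth-up, any yaw. Origin at the centre of its closed end's outer face; z runs along its axis towards the mouth, x and y are normal to its flat sides
- pot_mouth (a point): centre of the pot's open mouth, 110 mm along the pot's z from its origin, in the plane of the rim
- stand: the free drying stand, fixed to the bench: aluminium plate 120 x 120 mm, 12 mm thick, with one upright bare round white peg, 45 mm in diameter, 70 mm tall above the plate, its top edge only slightly bevelled (2 mm). It is as likely to be the left as the right of the two stands. Origin under the plate's centre, z up
- stand_seat (a point): centre of the top of the free stand's plate, on the peg's axis, where the centre of the pot's mouth comes to lie
- stand_tip (a point): top centre of the bare peg, 70 mm above the plate, 82 mm above the bench
- used_stand: an identical stand, fixed, whose peg is taken: another pot hangs on it upside down. Origin under the plate's centre, z up
- drying_pot: the other pot of the same shape and size, mouth-down on the used stand, its top 122 mm above the bench; to be left alone. Origin at the centre of its mouth, which lies on the plate; z up towards its closed end
- reagent: bystander: small closed white plastic bottle, 48 mm in diameter, 85 mm tall, origin under its base
- cup: bystander: round grey plastic cup, mouth-up, 72 mm wide at the rim, 75 mm tall, origin under its base
- food_jar: bystander: round grey lidded jar, 72 mm in diameter, 95 mm tall, origin under its base
- kit_box: bystander: cardboard test kit box, 90 x 120 x 50 mm, origin under its base
- spatula: bystander: spatula 200 mm long lying on the bench near the right front, origin under its middle
- coupler: bystander: grey pipe coupler, a ring 68 mm in outer diameter, 60 mm tall, standing on end, origin under its base
Not all that is in view belongs to the job. Leave any red look-alike of the stand alone.

How it is judged:
On the way:
1. the pot, mouth-down and still held in the fingers, is lowered over the bare peg until its rim is within 15 mm of the plate (z of pot_mouth in the frame of stand_seat below 0.015 m and horizontal distance between pot_mouth and stand_seat below 0.008 m and angle between pot's own z axis and vertical above 2.9 rad and contact force between the fingers and pot above 0.5 N), for 0.1 s.
At the end, for the whole second after the job is handed in: The pot is on the bare peg, upside down (within 0.08 rad), its rim within 4 mm of the plate and its mouth's centre within 6 mm of the peg's axis, at rest and released; the other pot and the bystanders are where they were (z of pot_mouth in the frame of stand_seat between -0.004 and 0.004 m and horizontal distance between pot_mouth and stand_seat below 0.006 m and angle between pot's own z axis and vertical above 3.06 rad and linear speed of pot below 0.02 m/s); the robot touches nothing.
It fails at once if the pot is rammed against the stand (over 45 N) (contact force between pot and stand above 45 N).
It fails at once if the other pot or a bystander is moved by more than 20 mm (distance of any of drying_pot, reagent, cup, food_jar, kit_box, spatula, coupler from where it was at the start of the episode above 0.02 m).
It also fails if it takes over 62 s, if anything falls off the work surface, if the arm or the gripper's body presses on something with over 40 N, if the wrist force passes 120 N, or if a joint passes its speed limit or range.

### The arm

A 6-joint arm with a two-finger parallel gripper is mounted at the origin on the work surface. World frame = base frame: x ahead of the robot, y to its left, z up, the work surface at z = 0. Lengths are in m, angles in rad, forces in N, time in s.
With the tool pointing down it reaches from about 0.275 to 0.725 m from the base axis. Payload 15.9 kg.
Tool frame: the origin (TCP) lies at the very end of the fingers, on their centre line; the grasp point (between the pads) lies 19 mm behind it (arm.hold_point_z is the distance from the TCP to the grasp point, in m); z points along the fingers, y is the line along which they close (so a half turn about z gives the same grasp; the last joint's range is limited). The gripper opens to 85 mm and grips with 20 to 120 N. Pads are 22 mm wide; open, the fingers measure 114 mm over their backs; the gripper's body (76 mm by 85 mm) begins 54 mm behind the grasp point. The pads swing forward as they close: fully open they stand 13 mm farther back than shut.
Start: joints at [-1.122, 0.213, -0.034, 1.323, 0, 1.571], TCP at [0.217, -0.45, 0.231] pointing down, gripper open.
Joint ranges: [-2.98, 2.98], [-0.74, 1.72], [-1.14, 1.35], [-2.1, 2.04], [-1.57, 1.44], [-3.14, 3.14]. Speed limits (rad/s): [1.89, 1.89, 2.39, 2.57, 3.14, 3.14].

### API

Orientations are given as a rotation vector (axis times angle).
In Python, from plant import arm gives the robot as it stands. The module is installed in compiled form; this text tells all that it offers.
- The arm moves only by the tool step_arm, never from a script. Its argument "targets" is one flat list of numbers, 4 for each row, row after row: the shift along the tool's x, y, z in cm, then the turn about the tool's z in degrees. In form: [x, y, z, turn, x, y, z, turn, ...]. A call has 1 to 12 rows; each row is the pose to reach, as a shift and turn from the pose commanded when the call began, along the tool's axes at that moment; what a row does not reach only later rows make up. A row lasts 1/8 s, in which the tool goes at most 62.5 mm and 10.7 degrees, less where a joint would pass 70% of its speed; a pose out of reach is approached as far as the arm can. A call with a gripper value outside its range is refused whole. "hand" is the opening, from 0 (shut) to 1 (fully open), set as the call begins (left out, the last holds). The fingers move at their own pace and stop on an object; the grip force is fixed at half the most. Time passes only in rows, so rows that repeat a pose let the fingers close. It gives the time, the measured TCP pose, the force, the opening and the grip force at its end, in the units of the state.
- arm.observe(): the state, without advancing time (a new reading comes with each control period).
- arm.grab_frame(name): name is "side" or "top"; returns the picture (480x640x3 uint8, red, green, blue); there is no depth.
- arm.calibration(name): a dict with "fx", "fy", "cx", "cy" (pixels), "D" ([k1, k2, p1, p2, k3] as OpenCV has them; the pictures are not rectified), "R" (3x3) and "t" (3): a world point X has camera coordinates R X + t. Camera axes: x right, y down, z forward; pixel columns grow to the right and rows downward; lengths in m; the calibration is good to about 2 mm. A picture is of the moment at which its call begins. calibration takes no time and is no camera call.
- arm.job_done(): hands the job in; it is judged then, once.
The state is a dict: "time_s": time; "q": joint angles; "qd": joint speeds; "joint_efforts": joint torques, N m; "eef_pos": TCP position; "tcp_rot": TCP orientation; "force": force on the tool from outside, world axes, zero at the start; "moment": the same for the moment, N m; "finger_gap": opening from 0.0 (shut) to 1.0 (fully open); "finger_force": force on a finger pad.
Only numpy, scipy, OpenCV 4.12 (cv2) and the standard library are available. Lean on these libraries where they do the work, as an engineer would, in place of code of your own. Each camera call takes 0.05 s, during which the arm holds its last target. There are 200 camera calls.

## Working session

There is one attempt and no reset: what is moved stays moved. The work goes in short steps, Python scripts to look and compute and a tool call to move; the robot and the scene stay as the last step left them, time stands still between calls to the robot, and variables do not carry over. Pictures are saved under pics/ and viewed, at most 10 in all, crops included, and the job is handed in when it is done.

Besides the shell and the picture viewer there is one more tool, called after "Request:" in YAML: its name, and indented under it one key for each argument. step_arm: Moves the arm, as the interface text tells. Its arguments: {"type":"object","properties":{"targets":{"type":"array"},"hand":{"type":"number"}},"required":["targets"]}

```bash
mkdir -p pics
python3 - <<'E'
from plant import arm
import cv2
for n in("side","top"):
    cv2.imwrite(f"pics/{n}0.png",arm.grab_frame(n)[:,:,::-1]); c=arm.calibration(n); print(n,c)
print(arm.observe(),arm.hold_point_z)
E
```

```text
side {'fx': 603.2348749027789, 'fy': 603.2348749027789, 'cx': 314.0261174277374, 'cy': 237.60186407544674, 'D': array([-0.12121279,  0.        ,  0.        ,  0.        ,  0.        ]), 'R': array([[-0.99549377, -0.0940606 ,  0.0120313 ],
       [-0.07345214,  0.68462483, -0.72518523],
       [ 0.05997444, -0.72280111, -0.68844871]]), 't': array([0.51942673, 0.15637153, 1.44583758])}
top {'fx': 582.8290184362869, 'fy': 582.8290184362869, 'cx': 316.38111522634915, 'cy': 237.86469621950832, 'D': array([-0.13585507,  0.        ,  0.        ,  0.        ,  0.        ]), 'R': array([[-0.02727322, -0.99939766,  0.02145902],
       [-0.99551041,  0.02520817, -0.09123364],
       [ 0.09063774, -0.02385092, -0.99559828]]), 't': array([-0.06870644,  0.53714975,  1.2237567 ])}
{'time_s': 0.1, 'q': array([-1.12199611e+00,  2.13313237e-01, -3.49596656e-02,  1.32352750e+00,
       -3.17540323e-06,  1.57077161e+00]), 'qd': array([ 0.00142947, -0.00154461,  0.0014284 ,  0.00094495,  0.00105342,
       -0.00093248]), 'joint_efforts': array([ 1.86716890e-03, -6.87247109e+01,  4.87809741e+01,  1.21940993e-02,
        1.47978722e-04, -3.77243214e-05]), 'eef_pos': array([ 0.21680919, -0.45020978,  0.23087708]), 'tcp_rot': array([-3.06186360e+00, -6.98892240e-01,  3.55692619e-04]), 'force': array([-0.17217786,  0.5623397 , -0.16787288]), 'moment': array([-0.00346431,  0.0011492 ,  0.01850904]), 'finger_force': 0.0, 'finger_gap': 0.9982379801663119} 0.0187
```

View pics/side0.png

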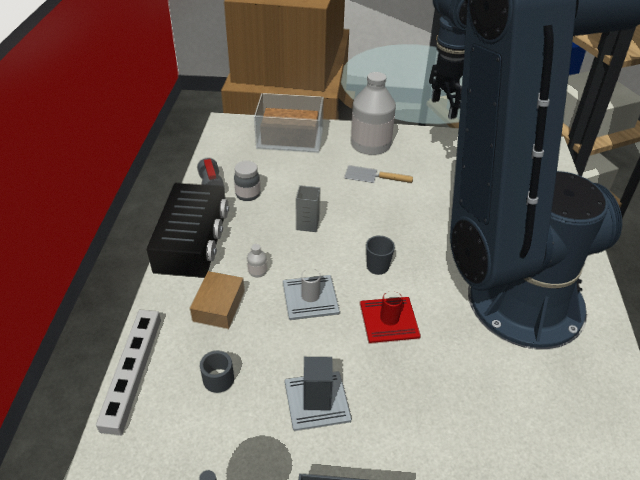

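View pics/top0.png

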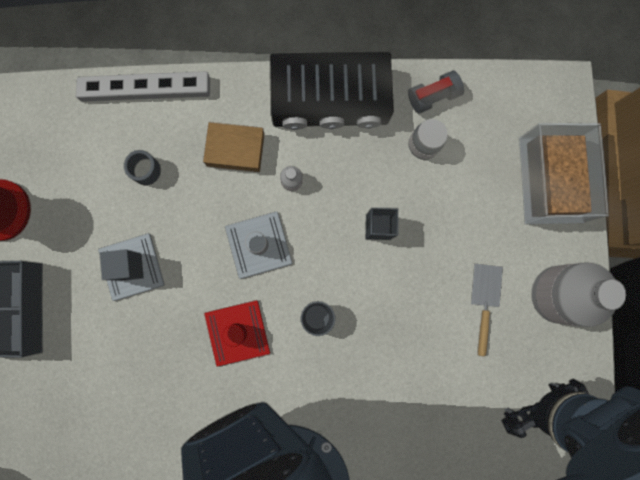

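Top view, candidates for the pot: the open dark square at (381,223), the cup (round) at (317,318), the coupler (ring) at (142,167) and the drying pot on the left stand at (120,265). I choose (381,223), side (308,208). The bare stand is the grey one at (259,244), side (311,290). The red stand at (237,333) is the look-alike. I'll check both choices in a close crop.

```bash
cat > h.py <<'E'
import numpy as np, cv2
from plant import arm
def ray(n,uv):
    c=arm.calibration(n); K=np.array([[c['fx'],0,c['cx']],[0,c['fy'],c['cy']],[0,0,1]])
    p=cv2.undistortPoints(np.array(uv,float).reshape(-1,1,2),K,c['D']).reshape(-1,2)
    R=c['R']; return -R.T@c['t'], np.c_[p,np.ones(len(p))]@R
def onz(n,uv,z):
    C,d=ray(n,uv); return C+d*((z-C[2])/d[:,2])[:,None]
def proj(n,X):
    c=arm.calibration(n); K=np.array([[c['fx'],0,c['cx']],[0,c['fy'],c['cy']],[0,0,1]])
    return cv2.projectPoints(np.array(X,float).reshape(-1,3),cv2.Rodrigues(c['R'])[0],c['t'],K,c['D'])[0].reshape(-1,2)
def tri(a,b): # nearest point of rays: top pixel a, side pixel b
    C1,d1=ray('top',a);C2,d2=ray('side',b)
    d1,d2=d1[0]/np.linalg.norm(d1),d2[0]/np.linalg.norm(d2)
    s=np.linalg.lstsq(np.c_[d1,-d2],C2-C1,rcond=None)[0]
    p,q=C1+s[0]*d1,C2+s[1]*d2; return (p+q)/2,np.linalg.norm(p-q)
def crop(img,u0,v0,w,h,k): return cv2.resize(img[v0:v0+h,u0:u0+w],None,fx=k,fy=k,interpolation=cv2.INTER_CUBIC)
E
python3 - <<'E'
from h import *
t=cv2.imread('pics/top0.png');s=cv2.imread('pics/side0.png')
a=crop(t,345,195,80,60,5);b=crop(s,275,175,80,60,5)
c=crop(t,220,205,80,80,3.75);d=crop(s,275,260,80,80,3.75)
c=cv2.resize(c,(400,300));d=cv2.resize(d,(400,300))
cv2.imwrite('pics/crop0.png',np.vstack([np.hstack([a,b]),np.hstack([c,d])]))
E
```

```text
(no output)
```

View pics/crop0.png

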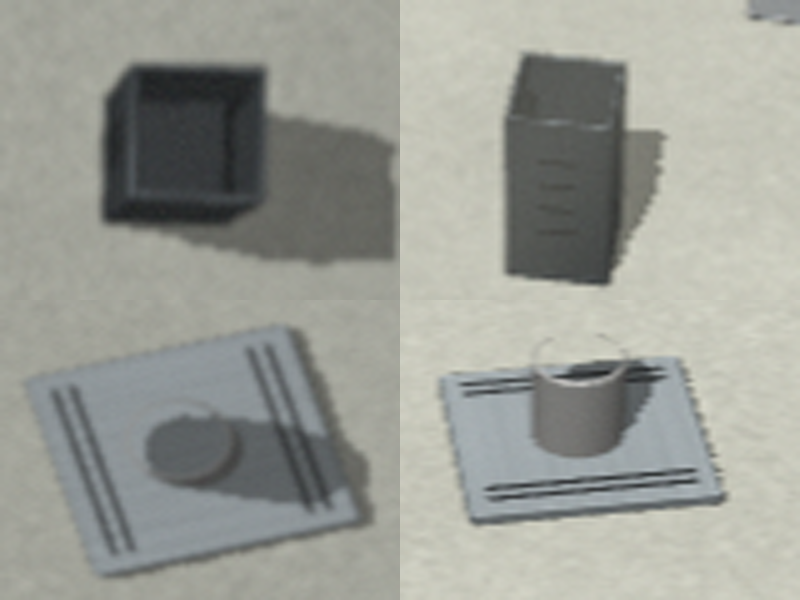

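The square open pot and the bare peg are confirmed: rim corners in the crop at (132,68), (266,68), (264,202), (129,195), and plate corners TL (27,381), TR (291,326), BR (360,522), BL (103,575).

Run:
```python
from h import *
np.set_printoptions(precision=4,suppress=True)
pt=lambda L,u0,v0,x0,y0,k,kv=None:[[u0+(x-x0+.5)/k-.5,v0+(y-y0+.5)/(kv or k)-.5] for x,y in L]
r=onz('top',pt([(132,68),(266,68),(264,202),(129,195)],345,195,0,0,5),.11); print(r,r.mean(0))
b=onz('side',pt([(524,56),(625,66),(617,125),(506,118)],275,175,400,0,5),.11); print(b,b.mean(0))
b=onz('side',pt([(507,273),(610,284)],275,175,400,0,5),0); print(b,b.mean(0))
# stand plate by mask
def plate(n,u0,v0,w,h):
    im=cv2.imread(f'pics/{n}0.png')[v0:v0+h,u0:u0+w].astype(int)
    m=((im[:,:,0]-im[:,:,2])>4).astype(np.uint8)
    c=max(cv2.findContours(m,0,1)[0],key=cv2.contourArea)
    q=cv2.boxPoints(cv2.minAreaRect(c))+[u0,v0]; print(n,cv2.contourArea(c),q.tolist())
plate('top',215,200,90,90);plate('side',270,260,85,70)
T=onz('top',pt([(27,381),(291,326),(360,522),(103,575)],220,205,0,300,5,3.75),.012);print(T,T.mean(0))
# side: plate crop starts x=400,y=300; near corners show thickness below
S=onz('side',pt([(441,376),(682,359),(722,493),(470,514)],275,260,400,300,5,3.75),.012);print(S,S.mean(0))
for n in('top','side'):print(n,'tip',proj(n,[[*((T+S)/2).mean(0)[:2],.082]]))
```

```text
[[ 0.5846 -0.1924  0.11  ]
 [ 0.5834 -0.2468  0.11  ]
 [ 0.5291 -0.2437  0.11  ]
 [ 0.5333 -0.1893  0.11  ]] [ 0.5576 -0.218   0.11  ]
[[ 0.5852 -0.248   0.11  ]
 [ 0.5316 -0.2455  0.11  ]
 [ 0.5315 -0.197   0.11  ]
 [ 0.5887 -0.1965  0.11  ]] [ 0.5592 -0.2218  0.11  ]
[[ 0.5893 -0.1982  0.    ]
 [ 0.5333 -0.1955  0.    ]] [ 0.5613 -0.1969  0.    ]
top 2865.0 [[224.17062377929688, 225.75222396850586], [276.98962020874023, 210.96290969848633], [291.7477722167969, 263.67062759399414], [238.92877578735352, 278.45994567871094]]
side 1412.5 [[282.6313943862915, 279.8668975830078], [334.61773681640625, 273.7508544921875], [339.3003387451172, 313.5529022216797], [287.3139953613281, 319.6689453125]]
[[ 0.5667  0.1145  0.012 ]
 [ 0.5959 -0.0008  0.012 ]
 [ 0.4815 -0.0282  0.012 ]
 [ 0.4539  0.0832  0.012 ]] [0.5245 0.0422 0.012 ]
[[ 0.5987 -0.0004  0.012 ]
 [ 0.4825 -0.0279  0.012 ]
 [ 0.4555  0.0836  0.012 ]
 [ 0.5703  0.1124  0.012 ]] [0.5267 0.0419 0.012 ]
top tip [[256.0105 241.5214]]
side tip [[311.0803 275.3664]]
```

Request:
step_arm:
  targets: [46.8, -3, 0, 27.5, 46.8, -3, 0, 27.5, 46.8, -3, 0, 27.5, 46.8, -3, 0, 27.5, 46.8, -3, 0, 27.5, 46.8, -3, 0, 27.5, 46.8, -3, 0, 27.5, 46.8, -3, 0, 27.5, 46.8, -3, 0, 27.5, 46.8, -3, 0, 27.5, 46.8, -3, 0, 27.5, 46.8, -3, 0, 27.5]
  hand: 0

```text
time_s: 1.6
eef_pos: [0.6249, -0.2211, 0.2318]
tcp_rot: [3.141, -0.051, 0.001]
force: [0.2, 0.1, -0.0]
finger_gap: -0.001
finger_force: 0.0
```

Request:
step_arm:
  targets: [0, 0, 6, 0, 0, 0, 12, 0, 0, 0, 14, 0, 0, 0, 14, 0, -2, 0, 14, 0, -3, 0, 14, 0, -4, 0, 14, 0, -5, 0, 14, 0, -6, 0, 14, 0, -7, 0, 14, 0]

```text
time_s: 2.85
eef_pos: [0.5549, -0.2181, 0.0913]
tcp_rot: [-3.141, 0.049, 0.0]
force: [-0.2, -0.9, 0.5]
finger_gap: -0.001
finger_force: 0.0
```

Run:
```python
from h import *
t=arm.grab_frame('top')[:,:,::-1];s=arm.grab_frame('side')[:,:,::-1]
cv2.imwrite('pics/c1.png',np.hstack([crop(t,320,180,130,130,3),crop(s,250,140,130,130,3)]))
```

```text
(no output)
```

View pics/c1.png

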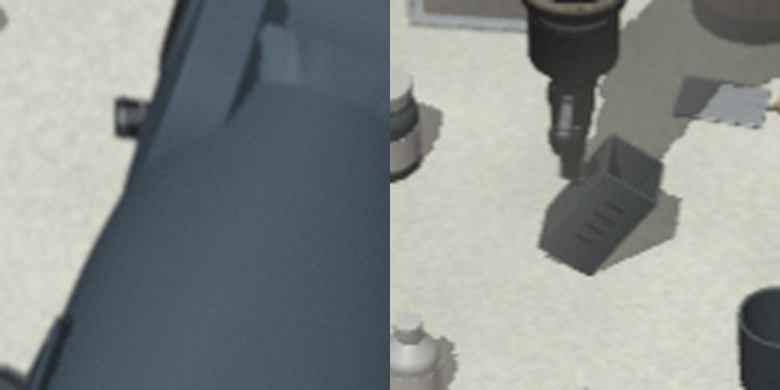

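The pot is tipping toward the robot, with the side crop showing about 35–40° of tilt. I'll keep pushing.

Request:
step_arm:
  targets: [-1, 0, 0, 0, -2, 0, 0, 0, -3, 0, 0, 0, -4, 0, 0, 0, -4, 0, -3, 0, -2, 0, -9, 0, 4, 0, -12, 0, 8, 0, -14, 0, 8, 0, -14, 0]
  hand: 1

```text
time_s: 4.08
eef_pos: [0.6375, -0.2207, 0.2319]
tcp_rot: [3.141, -0.048, 0.003]
force: [-0.6, -0.5, -0.4]
finger_gap: 0.998
finger_force: 0.0
```

Run:
```python
from h import *
t=arm.grab_frame('top')[:,:,::-1];s=arm.grab_frame('side')[:,:,::-1]
cv2.imwrite('pics/top2.png',t);cv2.imwrite('pics/side2.png',s)
cv2.imwrite('pics/c2.png',np.hstack([crop(t,320,180,130,130,3),crop(s,270,160,130,130,3)]))
```

```text
(no output)
```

View pics/c2.png

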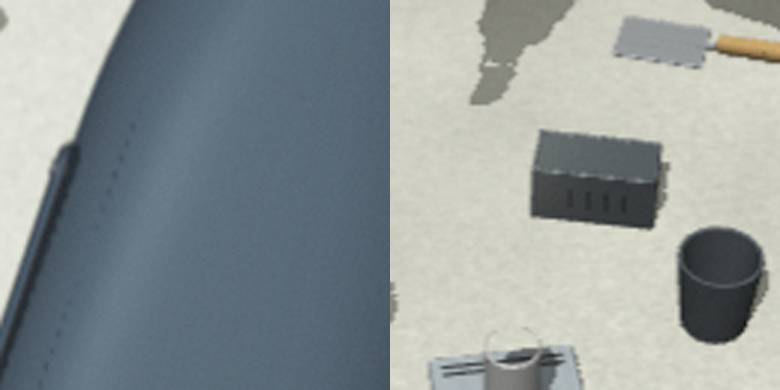

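The pot lies on its side, mouth toward the robot (right in the side view). Its top-face corners in the crop are (539,131), (662,144), (653,181) and (533,168).

Run:
```python
from h import *
np.set_printoptions(precision=4,suppress=True)
f=lambda L:[[270+(x-390+.5)/3-.5,160+(y+.5)/3-.5] for x,y in L]
a=onz('side',f([(540,131),(661,144),(654,181),(533,169)]),.056);print(a,a.mean(0))
a=onz('side',f([(531,216),(655,227)]),0);print(a)
```

```text
[[ 0.5305 -0.2464  0.056 ]
 [ 0.4221 -0.2404  0.056 ]
 [ 0.4262 -0.1903  0.056 ]
 [ 0.5321 -0.1946  0.056 ]] [ 0.4777 -0.2179  0.056 ]
[[ 0.533  -0.1945  0.    ]
 [ 0.422  -0.192   0.    ]]
```

Request:
step_arm:
  targets: [-13, 0.3, 6, 0, -13, 0.3, 12, 0, -13, 0.3, 17, 0, -13, 0.3, 20, 0, -13, 0.3, 22, 0, -13, 0.3, 22, 0, -13, 0.3, 22, 0]
  hand: 1

```text
time_s: 5.05
eef_pos: [0.5063, -0.2201, 0.0131]
tcp_rot: [3.14, -0.049, 0.003]
force: [0.3, 0.5, 0.2]
finger_gap: 0.998
finger_force: 0.0
```

Request:
step_arm:
  targets: [0, 0, 0, 0, 0, 0, 0, 0, 0, 0, 0, 0, 0, 0, 0, 0]
  hand: 0.6

```text
time_s: 5.55
eef_pos: [0.5069, -0.22, 0.0131]
tcp_rot: [3.14, -0.049, 0.004]
force: [-2.0, 2.1, 15.9]
finger_gap: 0.652
finger_force: 61.3
```

Request:
step_arm:
  targets: [0, 0, -3, 0, 0, 0, -6, 0, 0, 0, -8, 0, 0, 0, -8, 0]

```text
time_s: 6.05
eef_pos: [0.5068, -0.2201, 0.093]
tcp_rot: [3.14, -0.049, 0.005]
force: [0.2, -0.5, -1.7]
finger_gap: 0.652
finger_force: 63.6
```

Request:
step_arm:
  targets: [0, 0, 0, 0, 0, 0, 0, 0]
  hand: 0.65

```text
time_s: 6.3
eef_pos: [0.505, -0.2194, 0.0903]
tcp_rot: [-3.141, 0.049, 0.002]
force: [0.6, -0.0, -0.8]
finger_gap: 0.655
finger_force: 63.6
```

Request:
step_arm:
  targets: [0, 0, 0, 0, 0, 0, 0, 0]
  hand: 0.655

```text
time_s: 6.55
eef_pos: [0.5054, -0.2196, 0.091]
tcp_rot: [-3.141, 0.049, 0.001]
force: [-1.7, -0.2, -1.4]
finger_gap: 0.652
finger_force: 40.4
```

Request:
step_arm:
  targets: [0, 0, 0, 0, 0, 0, 0, 0]
  hand: 0.658

```text
time_s: 6.8
eef_pos: [0.5055, -0.2196, 0.0913]
tcp_rot: [-3.141, 0.049, 0.0]
force: [-0.9, -0.1, -0.5]
finger_gap: 0.658
finger_force: 27.8
```

Request:
step_arm:
  targets: [0, 0, 0, 0, 0, 0, 0, 0]
  hand: 0.661

```text
time_s: 7.05
eef_pos: [0.5055, -0.2196, 0.0913]
tcp_rot: [3.141, -0.049, 0.0]
force: [0.1, -0.8, -1.4]
finger_gap: 0.662
finger_force: 16.7
```

Request:
step_arm:
  targets: [0, 0, 0, 0, 0, 0, 0, 0]
  hand: 0.6625

```text
time_s: 7.3
eef_pos: [0.5056, -0.2196, 0.0913]
tcp_rot: [-3.141, 0.049, -0.0]
force: [0.3, 0.3, -1.1]
finger_gap: 0.664
finger_force: 11.8
```

Run:
```python
from h import *
s=arm.grab_frame('side')[:,:,::-1]
cv2.imwrite('pics/c3.png',crop(s,260,120,150,130,3))
```

```text
(no output)
```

View pics/c3.png

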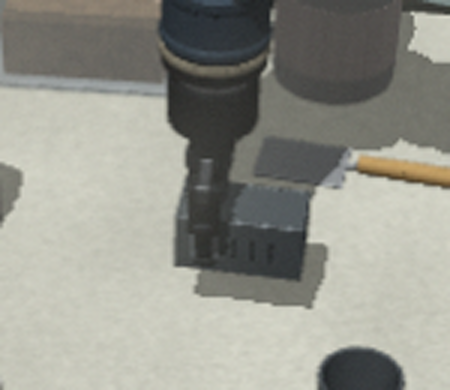

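The pot is still level in the grip at 12 N (crop: pot spans (178,185)–(310,278)). I'll loosen further in small steps.

Request:
step_arm:
  targets: [0, 0, 0, 0, 0, 0, 0, 0]
  hand: 0.664

```text
time_s: 7.6
eef_pos: [0.5055, -0.2196, 0.0913]
tcp_rot: [3.141, -0.049, 0.0]
force: [-0.4, -1.1, -2.0]
finger_gap: 0.665
finger_force: 7.5
```

```bash
cat >> h.py <<'E'
def dark(n='side',roi=(300,150,80,80),th=75,save=None):
    im=arm.grab_frame(n)[:,:,::-1]
    if save: cv2.imwrite(save,im)
    u,v,w,h=roi; m=(im[v:v+h,u:u+w].max(2)<th).astype(np.uint8)
    c=max(cv2.findContours(m,0,1)[0],key=cv2.contourArea).reshape(-1,2)+[u,v]
    return c
E
python3 - <<'E'
from h import *
c=dark(); print(c.min(0),c.max(0),c[c[:,1].argmax()],c[c[:,0].argmax()],c[c.sum(1).argmax()])
E
```

```text
[316 150] [361 212] [352 212] [361 204] [359 212]
```

Request:
step_arm:
  targets: [0, 0, 0, 0, 0, 0, 0, 0]
  hand: 0.6648

```text
time_s: 7.9
eef_pos: [0.5055, -0.2196, 0.0913]
tcp_rot: [3.141, -0.049, 0.0]
force: [0.9, -0.3, -1.0]
finger_gap: 0.662
finger_force: 5.4
```

Run:
```python
from h import *
c=dark(); print(c.min(0),c.max(0),c[c[:,1].argmax()],c[c[:,0].argmax()],c[c.sum(1).argmax()])
```

```text
[316 150] [361 212] [352 212] [361 202] [359 212]
```

Request:
step_arm:
  targets: [0, 0, 0, 0, 0, 0, 0, 0]
  hand: 0.6655

```text
time_s: 8.2
eef_pos: [0.5055, -0.2196, 0.0913]
tcp_rot: [-3.141, 0.049, 0.0]
force: [-0.6, -0.6, -1.4]
finger_gap: 0.664
finger_force: 3.8
```

Run:
```python
from h import *
c=dark(); print(c.min(0),c.max(0),c[c[:,1].argmax()],c[c[:,0].argmax()],c[c.sum(1).argmax()])
```

```text
[316 150] [361 212] [352 212] [361 204] [359 212]
```

Request:
step_arm:
  targets: [0, 0, 0, 0, 0, 0, 0, 0]
  hand: 0.666

```text
time_s: 8.5
eef_pos: [0.5055, -0.2197, 0.0913]
tcp_rot: [-3.141, 0.049, 0.0]
force: [0.1, 0.4, -1.7]
finger_gap: 0.669
finger_force: 2.8
```

Run:
```python
from h import *
c=dark(); print(c.min(0),c.max(0),c[c[:,1].argmax()],c[c[:,0].argmax()],c[c.sum(1).argmax()])
```

```text
[316 150] [361 213] [358 213] [361 204] [358 213]
```

Request:
step_arm:
  targets: [0, 0, 0, 0, 0, 0, 0, 0]
  hand: 0.6663

```text
time_s: 8.8
eef_pos: [0.5056, -0.2197, 0.0914]
tcp_rot: [3.141, -0.049, 0.0]
force: [0.5, 0.0, 0.0]
finger_gap: 0.663
finger_force: 0.0
```

Run:
```python
from h import *
c=dark(); print(c.min(0),c.max(0),c[c[:,1].argmax()],c[c[:,0].argmax()],c[c.sum(1).argmax()])
```

```text
[316 150] [345 211] [329 211] [345 160] [337 209]
```

Request:
step_arm:
  targets: [0, 0, 0, 0, 0, 0, 0, 0]
  hand: 0.6666

```text
time_s: 9.1
eef_pos: [0.5055, -0.2197, 0.0913]
tcp_rot: [3.141, -0.049, 0.0]
force: [-0.6, 0.3, -0.5]
finger_gap: 0.668
finger_force: 0.0
```

Run:
```python
from h import *
c=dark(); print(c.min(0),c.max(0),c[c[:,1].argmax()],c[c[:,0].argmax()],c[c.sum(1).argmax()])
```

```text
[316 150] [345 211] [329 211] [345 160] [337 209]
```

Run:
```python
from h import *
t=arm.grab_frame('top')[:,:,::-1]
s=arm.grab_frame('side')[:,:,::-1]
cv2.imwrite('pics/c4.png',np.hstack([crop(t,320,180,130,130,3),crop(s,260,120,130,130,3)]))
```

```text
(no output)
```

View pics/c4.png

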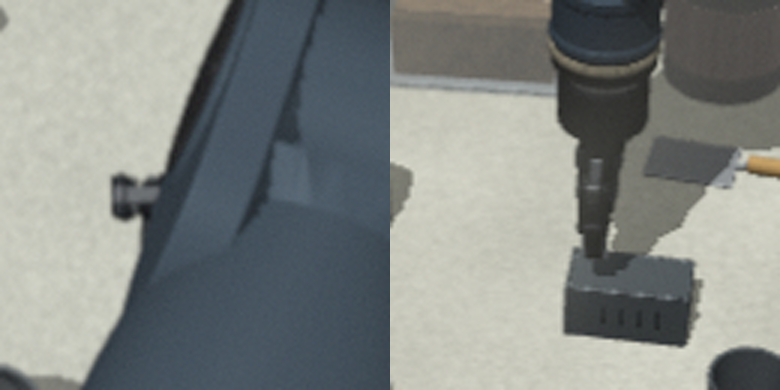

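Once loosened to 0.6663, the pot slid out of the grip and dropped flat. It lies about where it was, with bottom near corners in the crop at (566,332) and (688,345). I'll regrip at its extreme closed end, where the gravity lever is long and the pad patch small, and lift with the mouth resting on the bench.

Run:
```python
from h import *
np.set_printoptions(precision=4,suppress=True)
f=lambda L:[[260+(x-390+.5)/3-.5,120+(y+.5)/3-.5] for x,y in L]
print(onz('side',f([(566,332),(688,345)]),0))
print(onz('side',f([(572,250),(694,261),(690,299),(565,287)]),.056))
```

```text
[[ 0.5291 -0.2002  0.    ]
 [ 0.4194 -0.1949  0.    ]]
[[ 0.5289 -0.248   0.056 ]
 [ 0.4196 -0.2448  0.056 ]
 [ 0.4211 -0.1935  0.056 ]
 [ 0.5306 -0.1975  0.056 ]]
```

Request:
step_arm:
  targets: [2.7, 0.2, 0, 0, 2.7, 0.2, 2, 0, 2.7, 0.2, 5, 0, 2.7, 0.2, 7.8, 0, 2.7, 0.2, 7.8, 0]
  hand: 1

```text
time_s: 9.88
eef_pos: [0.531, -0.2219, 0.0117]
tcp_rot: [-3.14, 0.049, 0.005]
force: [-0.4, 0.6, 0.3]
finger_gap: 1.002
finger_force: 0.0
```

Request:
step_arm:
  targets: [0, 0, 0, 0, 0, 0, 0, 0, 0, 0, 0, 0, 0, 0, 0, 0]
  hand: 0.663

```text
time_s: 10.38
eef_pos: [0.5327, -0.2226, 0.0137]
tcp_rot: [3.141, -0.049, 0.001]
force: [-0.5, -0.0, 0.6]
finger_gap: 0.661
finger_force: 0.0
```

Request:
step_arm:
  targets: [0, 0, -0.5, 0, 0, 0, -1, 0, 0, 0, -1.5, 0, 0, 0, -2, 0, 0, 0, -2.5, 0, 0, 0, -3, 0, 0, 0, -3, 0]

```text
time_s: 11.25
eef_pos: [0.5327, -0.2226, 0.0438]
tcp_rot: [3.141, -0.049, 0.001]
force: [-0.5, 0.4, -0.5]
finger_gap: 0.663
finger_force: 0.0
```

Run:
```python
from h import *
c=dark(roi=(300,180,80,80)); print(c.min(0),c.max(0),c[c[:,1].argmax()],c[c[:,0].argmax()],c[c.sum(1).argmax()],c[(c[:,1]-c[:,0]).argmax()])
print(proj('side',[[.42,-.195,0],[.42,-.195,.03],[.53,-.195,.0],[.53,-.195,.03],[.42,-.195,.056],[.42,-.195,.086]]))
```

```text
[312 180] [360 234] [350 234] [360 221] [357 234] [319 229]
[[358.77584667 234.6175014 ]
 [359.49060513 226.33792634]
 [317.81147242 231.61648397]
 [317.99643198 223.32705168]
 [360.12338567 218.98803786]
 [360.86929454 210.29987618]]
```

Request:
step_arm:
  targets: [0, 0, 1.5, 0, 0, 0, 3, 0, 0, 0, 3, 0]

```text
time_s: 11.68
eef_pos: [0.5312, -0.222, 0.0113]
tcp_rot: [-3.14, 0.049, 0.005]
force: [-0.9, 0.2, -0.2]
finger_gap: 0.668
finger_force: 0.0
```

Request:
step_arm:
  targets: [0, 0, 0, 0, 0, 0, 0, 0, 0, 0, 0, 0]
  hand: 0.645

```text
time_s: 12.05
eef_pos: [0.5327, -0.2226, 0.0136]
tcp_rot: [3.141, -0.049, 0.001]
force: [0.2, 0.6, -1.6]
finger_gap: 0.651
finger_force: 32.3
```

Request:
step_arm:
  targets: [0, 0, 0, 0, 0, 0, 0, 0]
  hand: 0.65

```text
time_s: 12.3
eef_pos: [0.5325, -0.2225, 0.0134]
tcp_rot: [3.141, -0.049, 0.0]
force: [0.1, -0.5, -1.7]
finger_gap: 0.653
finger_force: 32.3
```

Request:
step_arm:
  targets: [0, 0, -0.5, 0, 0, 0, -1, 0, 0, 0, -1.5, 0, 0, 0, -2, 0, 0, 0, -2.5, 0, 0, 0, -3, 0, 0, 0, -3, 0]

```text
time_s: 13.18
eef_pos: [0.5327, -0.2226, 0.0437]
tcp_rot: [3.141, -0.049, 0.001]
force: [-0.3, 0.5, -1.8]
finger_gap: 0.653
finger_force: 32.2
```

Run:
```python
from h import *
c=dark(roi=(300,180,80,80)); print(c.min(0),c.max(0),c[c[:,1].argmax()],c[c[:,0].argmax()],c[c.sum(1).argmax()],c[(c[:,1]-c[:,0]).argmax()])
```

```text
[312 180] [360 225] [348 225] [360 215] [357 225] [315 217]
```

Request:
step_arm:
  targets: [0, 0, 0, 0, 0, 0, 0, 0]
  hand: 0.655

```text
time_s: 13.48
eef_pos: [0.5323, -0.2224, 0.0431]
tcp_rot: [-3.141, 0.049, 0.0]
force: [-0.5, -0.2, -0.8]
finger_gap: 0.655
finger_force: 14.5
```

```bash
cat >> h.py <<'E'
def rep(): 
    c=dark(roi=(300,160,80,90)); print(c.min(0),c.max(0),c[c[:,1].argmax()],c[c[:,0].argmax()],c[c.sum(1).argmax()],c[(c[:,1]-c[:,0]).argmax()])
E
python3 -c "from h import *;rep()"
```

```text
[305 160] [360 226] [354 226] [360 214] [357 226] [315 217]
```

Request:
step_arm:
  targets: [0, 0, 0, 0, 0, 0, 0, 0]
  hand: 0.6575

```text
time_s: 13.78
eef_pos: [0.5325, -0.2225, 0.0433]
tcp_rot: [-3.141, 0.049, 0.0]
force: [-0.6, -0.9, -1.9]
finger_gap: 0.656
finger_force: 6.8
```

```bash
python3 -c "from h import *;rep()"
```

```text
[305 160] [360 226] [356 226] [360 213] [357 226] [315 217]
```

Request:
step_arm:
  targets: [0, 0, 0, 0, 0, 0, 0, 0]
  hand: 0.6583

```text
time_s: 14.08
eef_pos: [0.5325, -0.2225, 0.0433]
tcp_rot: [-3.141, 0.049, 0.0]
force: [0.0, -0.9, -0.2]
finger_gap: 0.661
finger_force: 4.7
```

```bash
python3 -c "from h import *;rep()"
```

```text
[305 160] [360 226] [356 226] [360 215] [357 226] [315 217]
```

Request:
step_arm:
  targets: [0, 0, 0, 0, 0, 0, 0, 0]
  hand: 0.6587

```text
time_s: 14.38
eef_pos: [0.5325, -0.2225, 0.0433]
tcp_rot: [3.141, -0.049, -0.0]
force: [0.6, 0.2, -1.8]
finger_gap: 0.661
finger_force: 3.8
```

```bash
python3 -c "from h import *;rep()"
```

```text
[305 160] [360 226] [356 226] [360 213] [357 226] [315 217]
```

Request:
step_arm:
  targets: [0, 0, 0, 0, 0, 0, 0, 0]
  hand: 0.6591

```text
time_s: 14.68
eef_pos: [0.5325, -0.2225, 0.0434]
tcp_rot: [3.141, -0.049, 0.0]
force: [0.6, -0.7, -1.0]
finger_gap: 0.664
finger_force: 0.0
```

```bash
python3 -c "from h import *;rep()"
```

```text
[305 160] [356 233] [350 233] [356 222] [354 233] [315 229]
```

Request:
step_arm:
  targets: [0, 0, 0, 0]
  hand: 0.6594

```text
time_s: 14.85
eef_pos: [0.5325, -0.2225, 0.0433]
tcp_rot: [3.141, -0.049, 0.0]
force: [0.2, -0.2, -0.2]
finger_gap: 0.66
finger_force: 0.0
```

```bash
python3 -c "from h import *;rep()"
```

```text
[305 160] [356 233] [350 233] [356 222] [354 233] [315 229]
```

Request:
step_arm:
  targets: [3, 0, -6, 0, 8, 0, -12, 0, 8, 0, -16, 0, 8, 0, -16, 0]
  hand: 1

```text
time_s: 15.4
eef_pos: [0.6152, -0.2256, 0.2077]
tcp_rot: [3.139, -0.048, 0.011]
force: [-0.2, -1.2, -0.9]
finger_gap: 0.995
finger_force: 0.0
```

Run:
```python
from h import *
np.set_printoptions(precision=4,suppress=True)
c=dark(roi=(300,190,80,60),th=85)
p=cv2.approxPolyDP(c.reshape(-1,1,2).astype(np.int32),3,True).reshape(-1,2); print(p)
print(onz('side',p,0),onz('side',p,.056))
```

```text
[[316 215]
 [315 229]
 [355 232]
 [357 215]
 [355 219]]
[[ 0.541  -0.2616  0.    ]
 [ 0.5385 -0.2045  0.    ]
 [ 0.4305 -0.2042  0.    ]
 [ 0.4281 -0.2739  0.    ]
 [ 0.4329 -0.2567  0.    ]] [[ 0.536  -0.1982  0.056 ]
 [ 0.5336 -0.144   0.056 ]
 [ 0.4311 -0.1437  0.056 ]
 [ 0.4288 -0.2099  0.056 ]
 [ 0.4333 -0.1935  0.056 ]]
```

Request:
step_arm:
  targets: [-6, 0.4, 0, 0, -11.9, 0.4, 4, 0, -11.9, 0.4, 9, 0, -11.9, 0.4, 14, 0, -11.9, 0.4, 18, 0, -11.9, 0.4, 19, 0, -11.9, 0.4, 19, 0]
  hand: 1

```text
time_s: 16.32
eef_pos: [0.4928, -0.2251, 0.0132]
tcp_rot: [-3.141, 0.049, 0.002]
force: [0.8, -0.4, -1.2]
finger_gap: 1.001
finger_force: 0.0
```

Request:
step_arm:
  targets: [0, 0, 0, 0, 0, 0, 0, 0, 0, 0, 0, 0, 0, 0, 0, 0]
  hand: 0.6

```text
time_s: 16.82
eef_pos: [0.4944, -0.2256, 0.0149]
tcp_rot: [3.14, -0.049, 0.004]
force: [-2.1, 1.2, 9.7]
finger_gap: 0.65
finger_force: 64.3
```

Request:
step_arm:
  targets: [0, 0, -5, 0, 0, 0, -10, 0, 0, 0, -14, 0, 0, 0, -14, 0, 0, 0, -14, 0]

```text
time_s: 17.45
eef_pos: [0.4932, -0.2253, 0.1532]
tcp_rot: [3.141, -0.049, 0.0]
force: [0.2, 0.4, -2.2]
finger_gap: 0.652
finger_force: 64.4
```

Request:
step_arm:
  targets: [-2.9, -6, 0, 0, -2.9, -12, 0, 0, -2.9, -18, 0, 0, -2.9, -24, 0, 0, -2.9, -26.7, 0, 0, -2.9, -26.7, 3, 0, -2.9, -26.7, 4, 0, -2.9, -26.7, 4.5, 0, -2.9, -26.7, 4.5, 0]

```text
time_s: 18.58
eef_pos: [0.473, 0.0117, 0.1085]
tcp_rot: [-3.116, -0.013, 0.001]
force: [0.3, -0.1, -1.7]
finger_gap: 0.65
finger_force: 64.7
```

Request:
step_arm:
  targets: [0, 0, 0, 0, 0, 0, 0, 0, 0, 0, 0, 0]
  hand: 0.659

```text
time_s: 18.95
eef_pos: [0.4731, 0.012, 0.1086]
tcp_rot: [-3.116, -0.015, 0.0]
force: [-0.4, -0.6, -0.3]
finger_gap: 0.663
finger_force: 1.2
```

Run:
```python
from h import *
t=arm.grab_frame('top')[:,:,::-1];s=arm.grab_frame('side')[:,:,::-1]
cv2.imwrite('pics/c5.png',np.hstack([crop(t,200,190,130,130,3),crop(s,260,210,130,130,3)]))
```

```text
(no output)
```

View pics/c5.png

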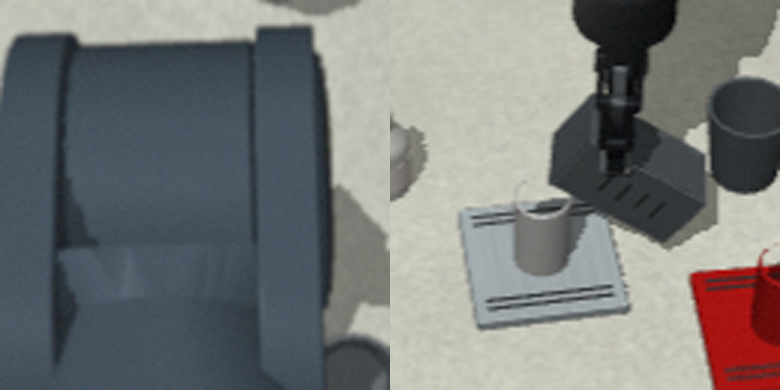

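The side view shows the pot pivoted about 25–30° mouth-down in the light grip, in front of the peg (crop peg tip (545,205)). I'll check why y stopped short.

Run:
```python
from h import *
o=arm.observe()
for k in('time_s','q','eef_pos','tcp_rot','force','moment','finger_gap','finger_force'):print(k,np.round(o[k],4))
```

```text
time_s 19.05
q [ 0.0085  0.2191 -0.3452  1.0067  0.0255  3.1406]
eef_pos [0.473  0.0121 0.1085]
tcp_rot [-3.1161e+00 -1.4800e-02  6.0000e-04]
force [-0.4945 -0.094  -0.682 ]
moment [-0.0656  0.214   0.0049]
finger_gap 0.6623
finger_force 1.2295
```

Joint 6 is at its 3.14 limit, since the tool yaw has to be at least q1. I'll tighten the grip and turn the tool −12°.

Request:
step_arm:
  targets: [0, 0, 0, 0, 0, 0, 0, 0]
  hand: 0.653

```text
time_s: 19.3
eef_pos: [0.473, 0.0121, 0.1084]
tcp_rot: [-3.116, -0.015, 0.001]
force: [-1.5, -1.0, 2.5]
finger_gap: 0.654
finger_force: 8.6
```

Request:
step_arm:
  targets: [0, 0, -1, -6, 0, 0, -1, -12, 0, 0, -1, -12, 0, 0, -1, -12]

```text
time_s: 19.8
eef_pos: [0.4729, 0.0118, 0.1182]
tcp_rot: [-3.098, -0.337, -0.003]
force: [-0.1, -0.4, -1.7]
finger_gap: 0.652
finger_force: 8.6
```

```bash
cat >> h.py <<'E'
from scipy.spatial.transform import Rotation as Ro
def fr():
    o=arm.observe(); R=Ro.from_rotvec(o['tcp_rot']).as_matrix()
    print('q',np.round(o['q'],3),'pos',np.round(o['eef_pos'],4),'yaw',np.degrees(np.arctan2(R[1,0],R[0,0])).round(2),'tilt',np.degrees(np.arccos(-R[2,2])).round(2),'F',np.round(o['force'],1),'grip',round(o['finger_force'],1)); return o,R
def to(p):
    o,R=fr(); print('tool cm',np.round(100*R.T@(np.array(p)-o['eef_pos']),2))
E
python3 -c "
from h import *
to([.467,.0306,.115])"
```

```text
q [ 0.008  0.212 -0.329  1.031  0.026  2.933] pos [0.4729 0.0118 0.1182] yaw 12.4 tilt 1.46 F [-0.1 -0.4 -1.7] grip 8.6
tool cm [-0.17 -1.95  0.36]
```

Request:
step_arm:
  targets: [-0.2, -1.9, 0, 0, -0.2, -1.9, 1.5, 0, -0.2, -1.9, 2.5, 0, -0.2, -1.9, 3, 0, -0.2, -1.9, 3, 0]
  hand: 0.65

```text
time_s: 20.42
eef_pos: [0.4649, 0.0312, 0.0881]
tcp_rot: [-3.096, -0.338, 0.002]
force: [-10.8, 3.0, 4.0]
finger_gap: 0.655
finger_force: 20.2
```

Request:
step_arm:
  targets: [0, 0, 0.3, 0, 0, 0, 0.6, 0, 0, 0, 0.9, 0, 0, 0, 1.2, 0]

```text
time_s: 20.92
eef_pos: [0.467, 0.0321, 0.0783]
tcp_rot: [-3.095, -0.339, -0.006]
force: [-13.2, 8.3, 40.8]
finger_gap: 0.654
finger_force: 27.0
```

Request:
step_arm:
  targets: [-0.3, 0, -0.8, 0, -0.3, 0, -0.8, 0]

```text
time_s: 21.18
eef_pos: [0.4641, 0.03, 0.0851]
tcp_rot: [-3.098, -0.339, -0.004]
force: [0.0, -1.0, -2.2]
finger_gap: 0.654
finger_force: 22.5
```

Run:
```python
from h import *
fr()
s=arm.grab_frame('side')[:,:,::-1]
cv2.imwrite('pics/side6.png',s)
cv2.imwrite('pics/c6.png',crop(s,260,200,120,100,6))
```

```text
q [ 0.047  0.223 -0.405  0.942  0.025  2.971] pos [0.4641 0.03   0.0851] yaw 12.47 tilt 1.46 F [ 0.  -1.  -2.2] grip 22.5
```

View pics/c6.png

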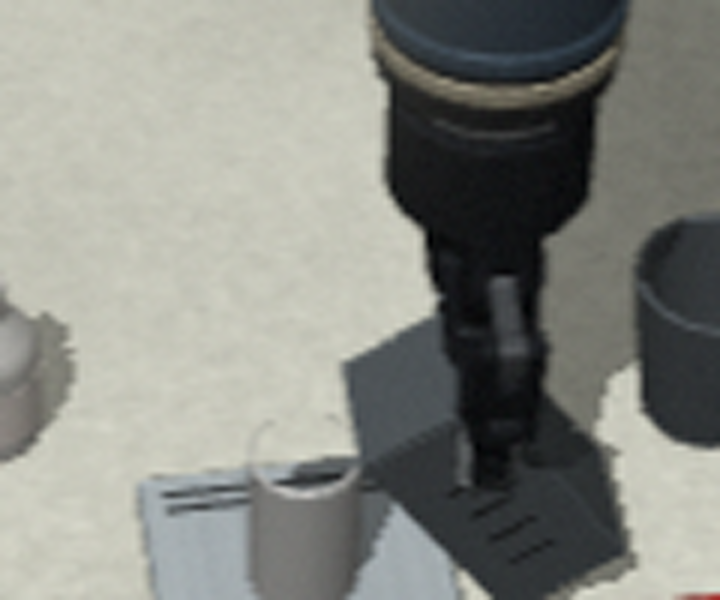

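The pot is at about 45°: closed-end edge corners in the crop at (365,465) and (455,420), and the bottom edge runs toward (510,600) beside the peg's rim at (360,465). I'll work out the geometry on the near-face plane.

Run:
```python
from h import *
np.set_printoptions(precision=4,suppress=True)
yaw=np.radians(12.4);u=np.array([np.cos(yaw),np.sin(yaw),0]);v=np.array([-np.sin(yaw),np.cos(yaw),0])
P=np.array([.4641,.030,.0851+.0187]);Q=P+.028*v
C,d=ray('side',[[260+x/6,200+y/6] for x,y in[(365,465),(455,420),(510,598),(632,560)]])
X=C+d*(((Q-C)@v)/(d@v))[:,None]
print(np.c_[(X-P)@u,X[:,2]-P[2]]*1000,'rel pivot along,up mm')
pk=np.array([.5256,.042,0]);print('peg edge along',(pk-P)@u*1000-22.5,'tip up',82-P[2]*1000, 'lat',(pk-P)@v*1000)
s=cv2.imread('pics/side6.png'); cv2.imwrite('pics/x.png',s)
g=s[270:330,300:380].max(2); print(proj('side',[pk+[0,0,.082]]))
```

```text
[[ 44.2891   0.4436]
 [ 10.9527  21.0575]
 [-14.8611 -83.6822]
 [-62.4079 -67.2316]] rel pivot along,up mm
peg edge along 40.14216904355603 tip up -21.799999999999997 lat -1.4861552807643557
[[311.0912 275.3488]]
```

```bash
python3 -c "
from h import *
to([.53,-.20,.12]);to([.53,-.20,.073])"
```

```text
q [ 0.047  0.223 -0.405  0.942  0.025  2.971] pos [0.464  0.03   0.0848] yaw 12.49 tilt 1.45 F [ 1.1  0.1 -1.5] grip 22.5
tool cm [ 1.49 23.79 -4.11]
q [ 0.047  0.223 -0.405  0.942  0.025  2.971] pos [0.464  0.03   0.0848] yaw 12.49 tilt 1.45 F [ 1.1  0.1 -1.5] grip 22.5
tool cm [ 1.46 23.91  0.59]
```

Request:
step_arm:
  targets: [-0.5, 0, -3, 0, 0, 0, -8, 0, 0, 0, -8, 0, 1.5, 6, -8, 0, 1.5, 12, -8, 0, 1.5, 18, -8, 0, 1.5, 23.8, -8, 0, 1.5, 23.8, -4, 0, 1.5, 23.8, -1, 0, 1.5, 23.8, -1, 0]
  hand: 0.652

```text
time_s: 22.48
eef_pos: [0.5283, -0.1985, 0.086]
tcp_rot: [-3.095, -0.339, 0.004]
force: [-0.1, 0.2, -0.2]
finger_gap: 0.653
finger_force: 22.3
```

Request:
step_arm:
  targets: [0, 0, 0.4, 0, 0, 0, 0.8, 0, 0, 0, 1.2, 0, 0, 0, 1.6, 0]

```text
time_s: 22.98
eef_pos: [0.5332, -0.1986, 0.0759]
tcp_rot: [-3.098, -0.342, -0.014]
force: [2.7, 10.1, 38.5]
finger_gap: 0.652
finger_force: 25.5
```

```bash
python3 -c "
from h import *
fr();print(proj('side',[[.53,-.2,.09],[.48,-.2,0],[.53,-.2,0]]))
c=dark(roi=(270,130,110,120)); print(c.max(0),cv2.approxPolyDP(c.reshape(-1,1,2).astype(np.int32),3,True).reshape(-1,2).tolist())"
```

```text
q [-0.371  0.431 -0.134  1.01   0.026  2.551] pos [ 0.5332 -0.1986  0.0759] yaw 12.58 tilt 1.5 F [ 2.7 10.1 38.5] grip 25.5
[[318.55193389 204.84671412]
 [336.52503974 231.71266598]
 [317.97790223 230.35694031]]
[340 235] [[302, 148], [318, 208], [314, 224], [324, 235], [340, 226], [336, 211], [326, 201], [325, 176], [333, 168], [336, 148], [324, 154]]
```

Request:
step_arm:
  targets: [0, 0, -0.2, 0, -0.7, 0, -0.2, 0, -1.4, 0, -0.2, 0, -2.1, 0, -0.2, 0, -2.8, 0, -0.1, 0]

```text
time_s: 23.65
eef_pos: [0.5038, -0.205, 0.0748]
tcp_rot: [-3.098, -0.341, -0.007]
force: [2.0, 1.7, 7.6]
finger_gap: 0.65
finger_force: 22.7
```

```bash
python3 -c "
from h import *
fr()
c=dark(roi=(270,130,110,120)); print(c.max(0),cv2.approxPolyDP(c.reshape(-1,1,2).astype(np.int32),3,True).reshape(-1,2).tolist())"
```

```text
q [-0.4    0.388 -0.202  0.989  0.024  2.522] pos [ 0.5038 -0.205   0.0748] yaw 12.56 tilt 1.44 F [2.  1.7 7.6] grip 22.7
[348 235] [[348, 148], [328, 154], [314, 147], [329, 207], [328, 215], [324, 207], [318, 217], [326, 235], [343, 229], [336, 206], [337, 175], [345, 168]]
```

Request:
step_arm:
  targets: [-0.7, 0, 0.1, 0, -1.4, 0, 0.2, 0, -2.1, 0, 0.4, 0, -2.6, 0, 0.6, 0]

```text
time_s: 24.2
eef_pos: [0.4772, -0.2105, 0.0677]
tcp_rot: [-3.098, -0.34, -0.004]
force: [1.5, -0.3, 5.9]
finger_gap: 0.653
finger_force: 22.9
```

```bash
python3 -c "
from h import *
fr()
c=dark(roi=(270,130,110,120)); print(c.max(0),cv2.approxPolyDP(c.reshape(-1,1,2).astype(np.int32),3,True).reshape(-1,2).tolist())"
```

```text
q [-0.429  0.355 -0.27   0.956  0.023  2.493] pos [ 0.4772 -0.2105  0.0677] yaw 12.53 tilt 1.44 F [ 1.5 -0.3  5.9] grip 22.9
[379 235] [[379, 147], [362, 146], [365, 151], [360, 148], [342, 156], [326, 149], [327, 168], [333, 175], [337, 197], [335, 204], [322, 206], [327, 235], [345, 232], [349, 177], [356, 170], [357, 154], [361, 150], [379, 153]]
```

Request:
step_arm:
  targets: [-0.5, 0, 0.2, 0, -0.8, 0, 0.4, 0, -0.8, 0, 0.5, 0]

```text
time_s: 24.62
eef_pos: [0.4693, -0.2122, 0.0635]
tcp_rot: [-3.098, -0.34, -0.003]
force: [-12.2, 4.5, 40.1]
finger_gap: 0.651
finger_force: 26.4
```

```bash
python3 -c "
from h import *
fr()
c=dark(roi=(270,160,110,90)); print(c.max(0),cv2.approxPolyDP(c.reshape(-1,1,2).astype(np.int32),3,True).reshape(-1,2).tolist())"
```

```text
q [-0.438  0.347 -0.294  0.941  0.022  2.485] pos [ 0.4693 -0.2122  0.0635] yaw 12.52 tilt 1.42 F [-12.2   4.5  40.1] grip 26.4
[360 235] [[359, 160], [331, 160], [340, 203], [327, 209], [324, 201], [327, 235], [345, 233], [353, 195], [352, 178], [360, 170]]
```

Request:
step_arm:
  targets: [0, 0, -0.4, 0, 0, 0, -0.4, 0]

```text
time_s: 24.92
eef_pos: [0.4692, -0.212, 0.0663]
tcp_rot: [-3.097, -0.34, -0.002]
force: [-0.7, -0.2, -1.8]
finger_gap: 0.651
finger_force: 22.4
```

Request:
step_arm:
  targets: [0, 0, 0, 0, 0, 0, 0, 0, 0, 0, 0, 0]
  hand: 1

```text
time_s: 25.3
eef_pos: [0.4697, -0.212, 0.0665]
tcp_rot: [-3.097, -0.34, -0.003]
force: [-0.3, -0.4, 0.3]
finger_gap: 1.002
finger_force: 0.0
```

Request:
step_arm:
  targets: [0, 0, -5, 0, 0, 0, -10, 0, 4, 6, -14, 0, 10, 12, -16, 0, 12, 18, -16, 0, 12, 22, -16, 0, 12, 22, -16, 0]

```text
time_s: 26.18
eef_pos: [0.6273, -0.3869, 0.2223]
tcp_rot: [-3.098, -0.34, -0.003]
force: [0.5, -0.4, 0.5]
finger_gap: 0.999
finger_force: 0.0
```

Run:
```python
from h import *
fr()
t=arm.grab_frame('top')[:,:,::-1];s=arm.grab_frame('side')[:,:,::-1]
cv2.imwrite('pics/top7.png',t);cv2.imwrite('pics/side7.png',s)
cv2.imwrite('pics/c7.png',np.hstack([crop(t,340,215,100,100,4),crop(s,290,160,100,100,4)]))
```

```text
q [-0.562  0.833  0.938  1.69   0.021  2.361] pos [ 0.6273 -0.3869  0.2223] yaw 12.52 tilt 1.46 F [ 0.5 -0.4  0.5] grip 0.0
```

View pics/c7.png

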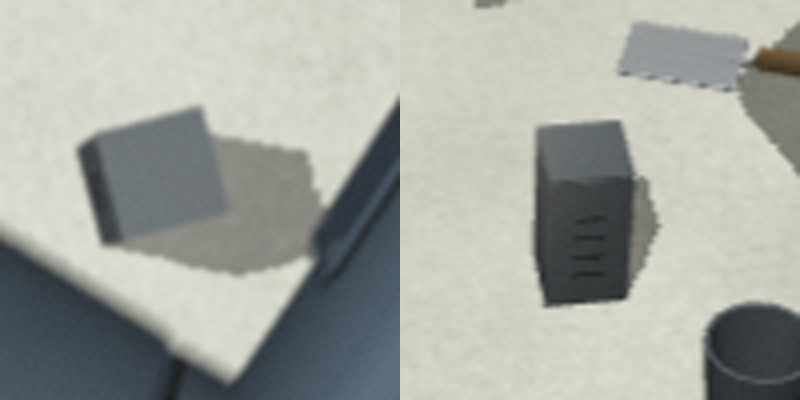

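The pot now stands mouth-down, upright and free: top-face corners in the top crop at (98,137), (202,107), (229,211), (120,240); in the side crop at (137,126), (220,121), (233,176), (140,182), with base (145,305), (226,297). Next I measure it and regrasp.

Run:
```python
from h import *
np.set_printoptions(precision=4,suppress=True)
f=lambda L,u,v,k=4:[[u+(x+.5)/k-.5,v+(y+.5)/k-.5] for x,y in L]
a=onz('top',f([(98,137),(202,107),(229,211),(120,240)],340,215),.11);print(a.mean(0),a)
b=onz('side',f([(137,126),(220,121),(233,176),(140,182)],290,160),.11);print(b.mean(0),b)
c=onz('side',f([(145,305),(226,297)],290,160),0);print(c)
for q in(a,b):
    e=q[1]-q[0] if q is a else q[0]-q[3]; print('yaw',np.degrees(np.arctan2(e[1],e[0]))+0)
m=(a.mean(0)+b.mean(0))/2; to([m[0],m[1],.2]);to([m[0],m[1],.056])
# drying/bystander check: frame differences vs start would be occluded; skip
```

```text
[ 0.4837 -0.2073  0.11  ] [[ 0.5029 -0.1756  0.11  ]
 [ 0.5166 -0.2285  0.11  ]
 [ 0.4641 -0.2401  0.11  ]
 [ 0.4512 -0.1849  0.11  ]]
[ 0.4881 -0.2109  0.11  ] [[ 0.5194 -0.2329  0.11  ]
 [ 0.4659 -0.2441  0.11  ]
 [ 0.4545 -0.1895  0.11  ]
 [ 0.5128 -0.1771  0.11  ]]
[[ 0.5071 -0.1807  0.    ]
 [ 0.4539 -0.1943  0.    ]]
yaw -75.4775710248341
yaw -83.35057613723647
q [-0.563  0.837  0.941  1.69   0.021  2.361] pos [ 0.6277 -0.3882  0.2204] yaw 12.45 tilt 1.48 F [ 0.1  0.6 -0.2] grip 0.0
tool cm [ -9.99 -20.49   2.52]
q [-0.563  0.837  0.941  1.69   0.021  2.361] pos [ 0.6277 -0.3882  0.2204] yaw 12.45 tilt 1.48 F [ 0.1  0.6 -0.2] grip 0.0
tool cm [-10.05 -20.12  16.92]
```

Request:
step_arm:
  targets: [-3, -6, 0, 0, -6, -12, 0, 0, -9, -18, 1, 0, -10, -20.5, 2, 0, -10, -20.4, 4, 0, -10, -20.3, 9, 0, -10, -20.2, 14, 0, -10, -20.1, 16.9, 0, -10, -20.1, 16.9, 0]
  hand: 1

```text
time_s: 27.4
eef_pos: [0.4833, -0.2057, 0.057]
tcp_rot: [-3.096, -0.341, 0.002]
force: [-0.3, 0.5, -0.0]
finger_gap: 0.998
finger_force: 0.0
```

Request:
step_arm:
  targets: [0, 0, 0, 0, 0, 0, 0, 0, 0, 0, 0, 0, 0, 0, 0, 0]
  hand: 0.6

```text
time_s: 27.9
eef_pos: [0.4863, -0.2072, 0.0603]
tcp_rot: [-3.099, -0.341, -0.007]
force: [-2.8, 1.6, 9.7]
finger_gap: 0.65
finger_force: 62.0
```

Request:
step_arm:
  targets: [0, 0, -5, 0, 0, 0, -10, 0, 0, 0, -11, 0, 0, 0, -11, 0, 0, 0, -11, 0]

```text
time_s: 28.52
eef_pos: [0.4849, -0.2094, 0.1673]
tcp_rot: [-3.097, -0.34, -0.001]
force: [-0.2, -0.3, -1.6]
finger_gap: 0.649
finger_force: 64.4
```

Run:
```python
from h import *
np.set_printoptions(precision=4,suppress=True)
o,R=fr()
# predicted pot pose if rigid and centred: print target for peg
to([.5256-.002,.042-.003,.167])
c=dark(roi=(300,120,90,120),save='pics/side8.png'); p=cv2.approxPolyDP(c.reshape(-1,1,2).astype(np.int32),2,True).reshape(-1,2); print(p.tolist())
```

```text
q [-0.421  0.302 -0.08   1.201  0.023  2.501] pos [ 0.4849 -0.2094  0.1673] yaw 12.54 tilt 1.51 F [-0.2 -0.3 -1.6] grip 64.4
q [-0.421  0.302 -0.08   1.201  0.023  2.501] pos [ 0.4849 -0.2094  0.1673] yaw 12.54 tilt 1.51 F [-0.2 -0.3 -1.6] grip 64.4
tool cm [  9.17 -23.39   0.67]
[[325, 120], [325, 136], [331, 142], [335, 173], [338, 176], [338, 185], [329, 195], [326, 180], [328, 203], [347, 203], [351, 168], [348, 166], [346, 144], [356, 136], [357, 121]]
```

Run:
```python
from h import *
np.set_printoptions(precision=4,suppress=True)
o,R=fr(); off=R[:,2]*.060; print('rim offset if aligned',off)
p=np.array([.5256,.042]); 
to([*(p-off[:2]),.162])
# refine plate corners by line fits on the mask edges
def corners(n,P0,z):
    g=cv2.cvtColor(cv2.imread(f'pics/{n}0.png'),cv2.COLOR_BGR2GRAY)
    c=cv2.cornerSubPix(g,np.array(P0,np.float32).reshape(-1,1,2),(3,3),(-1,-1),(3,50,.01)).reshape(-1,2)
    X=onz(n,c,z); print(n,(c-P0).tolist(),X.mean(0),(X[0]+X[2])/2,(X[1]+X[3])/2,np.linalg.norm(X-np.roll(X,1,0),axis=1))
f=lambda L,x0,u0,v0:[[u0+(x-x0)/5,v0+(y-300)/3.75] for x,y in L]
corners('top',f([(27,381),(291,326),(360,522),(103,575)],0,220,205),.012)
corners('side',f([(441,376),(682,359),(722,493),(470,514)],400,275,260),.012)
```

```text
q [-0.421  0.302 -0.08   1.202  0.023  2.501] pos [ 0.4848 -0.2093  0.1672] yaw 12.54 tilt 1.52 F [-0.4  0.1 -1.3] grip 64.4
rim offset if aligned [-0.0002  0.0016 -0.06  ]
q [-0.421  0.302 -0.08   1.202  0.023  2.501] pos [ 0.4848 -0.2093  0.1672] yaw 12.54 tilt 1.52 F [-0.4  0.1 -1.3] grip 64.4
tool cm [  9.42 -23.47   1.17]
top [[-1.8972534179687557, -0.20746765136718182], [-0.22111816406248863, -0.4763478597005246], [1.847564697265625, 0.21699218750001137], [-1.4511352539062443, 0.2649943033854356]] [0.5238 0.0423 0.012 ] [0.5233 0.0424 0.012 ] [0.5243 0.0421 0.012 ] [0.1184 0.1226 0.1202 0.1217]
side [[1.2207031261368684e-05, -4.069010401508422e-06], [-2.1499084472656023, -0.6267049153645985], [1.0470825195312727, 0.861946614583303], [-0.444610595703125, 2.265303548177087]] [0.5264 0.0449 0.012 ] [0.5247 0.0438 0.012 ] [0.5282 0.0459 0.012 ] [0.1227 0.1144 0.1205 0.1221]
```

Request:
step_arm:
  targets: [2.4, -6, 0, 0, 4.8, -12, 0, 0, 7.2, -18, 0, 0, 9.4, -23.5, 0, 0, 9.4, -23.5, 1.2, 0, 9.4, -23.5, 1.2, 0, 9.4, -23.5, 1.2, 0]

```text
time_s: 29.45
eef_pos: [0.5258, 0.0391, 0.1625]
tcp_rot: [-3.098, -0.338, -0.002]
force: [1.4, 0.6, -1.0]
finger_gap: 0.647
finger_force: 64.7
```

Run:
```python
from h import *
np.set_printoptions(precision=4,suppress=True)
o,R=fr()
s=arm.grab_frame('side')[:,:,::-1]; cv2.imwrite('pics/side9.png',s)
g=s.max(2)
for v in range(255,285,2): print(v,g[v,285:340].tolist())
pk=np.array([.5256,.042,0]); th=np.radians([0,90,180,270])
print(proj('side',[pk+[.0225*np.cos(a),.0225*np.sin(a),z] for z in(.012,.05) for a in th]))
y=np.radians(12.5+np.array([45,135,225,315])); print(proj('side',[pk+[.0396*np.cos(a),.0396*np.sin(a),.1017] for a in y]))
```

```text
q [ 0.059  0.291 -0.108  1.172  0.025  2.983] pos [0.5258 0.0391 0.1625] yaw 12.45 tilt 1.45 F [ 1.4  0.6 -1. ] grip 64.7
255 [194, 194, 191, 193, 194, 196, 198, 195, 193, 194, 197, 197, 180, 123, 51, 60, 63, 60, 58, 59, 59, 60, 57, 66, 83, 78, 39, 25, 25, 28, 26, 22, 33, 60, 59, 44, 52, 53, 52, 52, 63, 96, 113, 118, 115, 116, 115, 115, 117, 119, 120, 120, 115, 117, 118]
257 [192, 192, 192, 191, 193, 192, 195, 195, 194, 195, 198, 197, 179, 122, 52, 62, 63, 61, 60, 56, 58, 58, 58, 59, 68, 72, 55, 33, 39, 39, 38, 39, 41, 36, 43, 55, 55, 54, 54, 55, 62, 97, 120, 117, 113, 116, 116, 116, 117, 116, 113, 115, 114, 116, 114]
259 [196, 196, 195, 195, 196, 197, 198, 196, 192, 189, 189, 191, 174, 115, 51, 56, 62, 62, 60, 58, 56, 57, 56, 55, 54, 52, 55, 54, 52, 53, 43, 43, 55, 53, 51, 54, 57, 53, 54, 53, 64, 96, 118, 117, 119, 117, 116, 118, 115, 113, 113, 115, 114, 117, 115]
261 [197, 195, 195, 199, 198, 197, 195, 196, 199, 200, 199, 199, 196, 147, 52, 59, 63, 60, 58, 60, 56, 57, 56, 53, 55, 53, 54, 57, 54, 55, 55, 54, 56, 55, 53, 52, 54, 54, 52, 56, 76, 102, 112, 114, 113, 115, 116, 115, 119,
[... 2402 characters left out ...]
9, 106, 114, 135, 162, 176, 177, 154, 131, 120, 131, 142, 146, 163, 153, 135, 115, 88, 70, 53, 44, 54, 61, 61, 70, 75, 85, 95, 94, 95, 96, 105, 116, 166, 201, 199, 199, 201, 201]
283 [173, 171, 171, 167, 167, 167, 167, 165, 152, 137, 128, 114, 118, 107, 86, 82, 86, 107, 112, 115, 120, 119, 121, 126, 123, 123, 124, 117, 112, 107, 102, 96, 93, 88, 78, 85, 94, 96, 98, 96, 139, 170, 167, 165, 166, 169, 168, 129, 151, 199, 203, 199, 197, 194, 194]
[[301.4698 294.5745]
 [309.9068 302.4871]
 [320.2249 296.0661]
 [311.7501 288.3099]
 [301.4277 283.9022]
 [310.0252 291.8375]
 [320.5375 285.4022]
 [311.9005 277.6271]]
[[300.29   279.4812]
 [324.9854 277.4167]
 [321.6913 259.7757]
 [297.687  261.7129]]
```

The side view puts the rim about 3 px higher than nominal, so there is a lateral offset to resolve. I'll calibrate the side camera against the robot using the earlier standing pot, since its grasp fixes its lateral position.

Run:
```python
from h import *
np.set_printoptions(precision=2,suppress=True)
def pc(cx,cy,yaw,z,n='side'):
    a=np.radians(yaw+np.array([45,135,225,315]));return proj(n,[[cx+.0396*np.cos(t),cy+.0396*np.sin(t),z] for t in a])
# pot standing (robot-known): near edge corners = first two
print('pred base',pc(.4858,-.2092,12.5,0)[:2],'top',pc(.4858,-.2092,12.5,.11)[[0,1]],'toptop cam',pc(.4858,-.2092,12.5,.11,'top'))
def prof(im,c,r0,r1):
    g=cv2.imread(im).max(2).astype(float);return g[r0:r1,c-1:c+2].mean(1).round().astype(int).tolist()
for c in(330,336,342): print('side7 base col',c,prof('pics/side7.png',c,228,242),'top',prof('pics/side7.png',c,198,212))
for c in(305,312,319): print('side9 rim col',c,prof('pics/side9.png',c,268,284))
for c in(306,311,316): print('side0 tip col',c,prof('pics/side0.png',c,264,290))
g=cv2.imread('pics/side0.png').max(2)
print('side0 row',[ (r,g[r,296:328].tolist()) for r in(288,292)])
```

```text
pred base [[325.75 237.14]
 [346.54 235.53]] top [[326.85 205.63]
 [348.65 204.07]] toptop cam [[364.15 246.81]
 [371.13 273.99]
 [398.1  267.15]
 [391.06 240.08]]
side7 base col 330 [63, 63, 63, 62, 61, 61, 61, 60, 143, 206, 210, 210, 214, 207] top [109, 109, 108, 108, 106, 106, 106, 81, 74, 73, 73, 72, 72, 70]
side7 base col 336 [40, 58, 60, 59, 59, 58, 60, 83, 208, 212, 214, 216, 215, 214] top [106, 106, 106, 104, 105, 105, 95, 88, 72, 68, 67, 67, 66, 67]
side7 base col 342 [57, 58, 58, 56, 57, 58, 58, 144, 210, 208, 210, 215, 213, 213] top [102, 102, 102, 102, 100, 102, 78, 68, 64, 65, 64, 65, 63, 63]
side9 rim col 305 [56, 56, 56, 54, 55, 55, 56, 54, 91, 156, 169, 171, 123, 158, 125, 118]
side9 rim col 312 [40, 53, 52, 54, 54, 54, 54, 59, 100, 96, 97, 56, 65, 140, 171, 118]
side9 rim col 319 [52, 53, 53, 53, 53, 54, 53, 71, 91, 92, 106, 101, 86, 70, 81, 84]
side0 tip col 306 [199, 200, 202, 201, 199, 199, 195, 198, 199, 200, 203, 200, 197, 169, 172, 169, 91, 174, 142, 121, 119, 120, 122, 120, 120, 120]
side0 tip col 311 [203, 202, 201, 202, 201, 200, 201, 202, 201, 200, 205, 205, 190, 108, 96, 63, 63, 132, 186, 123, 115, 115, 115, 115, 115, 115]
side0 tip col 316 [200, 200, 200, 205, 204, 188, 189, 196, 201, 203, 206, 204, 113, 96, 91, 64, 134, 137, 109, 99, 98, 99, 98, 96, 96, 95]
side0 row [(288, [175, 173, 175, 173, 162, 133, 110, 116, 118, 119, 121, 120, 121, 118, 117, 115, 112, 110, 105, 101, 95, 91, 85, 76, 86, 98, 99, 140, 172, 173, 176, 175]), (292, [175, 174, 175, 176, 166, 134, 112, 117, 120, 121, 118, 119, 120, 118, 120, 115, 110, 108, 103, 102, 93, 92, 80, 79, 91, 98, 142, 173, 172, 171, 170, 176])]
```

The side camera reads about 0.8 px high for both the standing pot and the peg tip, so the peg is at y≈0.042. The held pot hangs about 4 mm short in y, so I'll shift +4 mm in y and lower gently.

Request:
step_arm:
  targets: [0.1, -0.4, 0, 0, 0.1, -0.4, 0.8, 0, 0.1, -0.4, 1.5, 0, 0.1, -0.4, 1.5, 0]

```text
time_s: 30.0
eef_pos: [0.5258, 0.0448, 0.1471]
tcp_rot: [-3.097, -0.34, -0.001]
force: [0.3, -0.1, -1.7]
finger_gap: 0.654
finger_force: 64.7
```

Run:
```python
from h import *
np.set_printoptions(precision=2,suppress=True)
o,R=fr(); s=arm.grab_frame('side')[:,:,::-1]; cv2.imwrite('pics/side10.png',s)
g=s.max(2).astype(float)
z=o['eef_pos'][2]-.0603
a=np.radians(12.5+np.array([45,135,225,315]));P=proj('side',[[.5256+.0396*np.cos(t),.042+.0396*np.sin(t),z] for t in a]);print(z,P)
for c in(305,309,312,316,320): print(c,g[274:292,c-1:c+2].mean(1).round().astype(int).tolist())
for r in(262,274,278,280): print(r,g[r,293:305].tolist(),g[r,318:332].tolist())
```

```text
q [ 0.07  0.3  -0.14  1.14  0.03  2.99] pos [0.53 0.04 0.15] yaw 12.54 tilt 1.46 F [ 0.3 -0.1 -1.7] grip 64.7
0.08680085409849614 [[300.32 283.93]
 [324.82 281.87]
 [321.56 264.23]
 [297.73 266.17]]
305 [55, 54, 54, 55, 53, 55, 55, 55, 56, 56, 91, 119, 119, 120, 119, 120, 119, 120]
309 [37, 51, 54, 55, 54, 54, 54, 54, 62, 90, 116, 117, 119, 119, 118, 119, 118, 117]
312 [31, 52, 53, 54, 55, 54, 54, 53, 63, 82, 110, 112, 113, 113, 114, 110, 112, 111]
316 [34, 52, 54, 54, 54, 54, 54, 55, 59, 83, 97, 98, 98, 96, 97, 97, 97, 95]
320 [54, 54, 55, 54, 54, 53, 53, 62, 84, 87, 87, 86, 87, 85, 88, 88, 88, 88]
262 [201.0, 204.0, 204.0, 205.0, 171.0, 95.0, 49.0, 56.0, 59.0, 60.0, 60.0, 56.0] [48.0, 46.0, 51.0, 54.0, 55.0, 54.0, 53.0, 76.0, 103.0, 114.0, 114.0, 117.0, 116.0, 117.0]
274 [199.0, 197.0, 202.0, 201.0, 201.0, 186.0, 125.0, 53.0, 59.0, 55.0, 57.0, 55.0] [53.0, 56.0, 53.0, 54.0, 54.0, 54.0, 57.0, 92.0, 117.0, 117.0, 119.0, 120.0, 120.0, 117.0]
278 [188.0, 174.0, 166.0, 165.0, 175.0, 172.0, 144.0, 85.0, 57.0, 56.0, 56.0, 53.0] [52.0, 54.0, 52.0, 55.0, 51.0, 51.0, 50.0, 46.0, 46.0, 63.0, 90.0, 96.0, 96.0, 102.0]
280 [172.0, 172.0, 173.0, 172.0, 173.0, 159.0, 128.0, 91.0, 59.0, 56.0, 54.0, 54.0] [55.0, 55.0, 51.0, 54.0, 50.0, 54.0, 51.0, 47.0, 48.0, 50.0, 75.0, 95.0, 100.0, 93.0]
```

Request:
step_arm:
  targets: [0.1, 0.2, 0, 0, 0.1, 0.2, 0.2, 0, 0.1, 0.2, 0.4, 0, 0.1, 0.2, 0.5, 0, 0.1, 0.2, 0.5, 0]

```text
time_s: 30.68
eef_pos: [0.5276, 0.0433, 0.1428]
tcp_rot: [-3.098, -0.34, -0.003]
force: [0.5, -0.0, -0.9]
finger_gap: 0.646
finger_force: 64.7
```

Request:
step_arm:
  targets: [0, 0, 0.1, 0, 0, 0, 0.2, 0, 0, 0, 0.3, 0, 0, 0, 0.3, 0]

```text
time_s: 31.18
eef_pos: [0.5276, 0.0433, 0.1398]
tcp_rot: [-3.098, -0.34, -0.003]
force: [-0.9, -0.2, -1.3]
finger_gap: 0.65
finger_force: 64.7
```

Request:
step_arm:
  targets: [0, 0, 0.1, 0, 0, 0, 0.2, 0, 0, 0, 0.3, 0, 0, 0, 0.3, 0]

```text
time_s: 31.68
eef_pos: [0.5276, 0.0434, 0.1368]
tcp_rot: [-3.097, -0.34, -0.003]
force: [0.2, 0.2, -1.0]
finger_gap: 0.649
finger_force: 64.7
```

Request:
step_arm:
  targets: [0, 0, 0.1, 0, 0, 0, 0.2, 0, 0, 0, 0.3, 0, 0, 0, 0.3, 0]

```text
time_s: 32.17
eef_pos: [0.5276, 0.0435, 0.1338]
tcp_rot: [-3.098, -0.34, -0.003]
force: [0.0, -0.3, -2.0]
finger_gap: 0.648
finger_force: 64.7
```

Request:
step_arm:
  targets: [0, 0, 0.2, 0, 0, 0, 0.4, 0, 0, 0, 0.6, 0, 0, 0, 0.8, 0, 0, 0, 0.8, 0]

```text
time_s: 32.8
eef_pos: [0.5276, 0.0437, 0.1257]
tcp_rot: [-3.098, -0.34, -0.003]
force: [-0.1, 0.2, -1.2]
finger_gap: 0.647
finger_force: 64.7
```

Request:
step_arm:
  targets: [0, 0, 0.2, 0, 0, 0, 0.4, 0, 0, 0, 0.6, 0, 0, 0, 0.8, 0, 0, 0, 0.8, 0]

```text
time_s: 33.42
eef_pos: [0.5275, 0.0439, 0.1177]
tcp_rot: [-3.098, -0.34, -0.003]
force: [-0.5, 0.9, -1.4]
finger_gap: 0.651
finger_force: 64.7
```

Request:
step_arm:
  targets: [0, 0.01, 0.3, 0, 0, 0.02, 0.6, 0, 0, 0.03, 0.9, 0, 0, 0.04, 1.2, 0, 0, 0.05, 1.5, 0, 0, 0.05, 1.5, 0]

```text
time_s: 34.17
eef_pos: [0.5276, 0.0438, 0.1026]
tcp_rot: [-3.098, -0.34, -0.003]
force: [-0.1, -0.2, -1.4]
finger_gap: 0.649
finger_force: 64.7
```

Request:
step_arm:
  targets: [0, 0.01, 0.3, 0, 0, 0.02, 0.6, 0, 0, 0.03, 0.9, 0, 0, 0.04, 1.2, 0, 0, 0.05, 1.5, 0, 0, 0.05, 1.5, 0]

```text
time_s: 34.92
eef_pos: [0.5277, 0.0437, 0.0876]
tcp_rot: [-3.098, -0.34, -0.002]
force: [0.1, 0.2, -1.9]
finger_gap: 0.648
finger_force: 64.7
```

Request:
step_arm:
  targets: [0, 0.01, 0.3, 0, 0, 0.02, 0.6, 0, 0, 0.03, 0.9, 0, 0, 0.03, 1.1, 0, 0, 0.03, 1.1, 0]

```text
time_s: 35.55
eef_pos: [0.5278, 0.0437, 0.0767]
tcp_rot: [-3.097, -0.34, -0.003]
force: [-0.2, 0.6, -1.2]
finger_gap: 0.65
finger_force: 64.7
```

Request:
step_arm:
  targets: [0, 0, 0.1, 0, 0, 0, 0.2, 0, 0, 0, 0.2, 0]

```text
time_s: 35.92
eef_pos: [0.5279, 0.0437, 0.0748]
tcp_rot: [-3.098, -0.34, -0.003]
force: [-0.1, 0.5, -1.2]
finger_gap: 0.648
finger_force: 64.7
```

Request:
step_arm:
  targets: [0, 0, 0.1, 0, 0, 0, 0.2, 0, 0, 0, 0.2, 0]

```text
time_s: 36.3
eef_pos: [0.5278, 0.0438, 0.0727]
tcp_rot: [-3.098, -0.34, -0.003]
force: [1.0, -0.1, -0.5]
finger_gap: 0.65
finger_force: 64.7
```

Request:
step_arm:
  targets: [0, 0, 0.1, 0, 0, 0, 0.15, 0, 0, 0, 0.15, 0]

```text
time_s: 36.67
eef_pos: [0.5281, 0.0438, 0.0723]
tcp_rot: [-3.098, -0.34, -0.005]
force: [-5.6, 0.3, 15.9]
finger_gap: 0.652
finger_force: 66.6
```

The rim is on the plate: 16 N at TCP z 0.0723, as computed. I'll ease off, release and retreat.

Request:
step_arm:
  targets: [0, 0, -0.1, 0, 0, 0, -0.1, 0]

```text
time_s: 36.92
eef_pos: [0.528, 0.0438, 0.0724]
tcp_rot: [-3.098, -0.34, -0.004]
force: [0.6, -0.3, 3.9]
finger_gap: 0.651
finger_force: 64.8
```

Request:
step_arm:
  targets: [0, 0, 0, 0, 0, 0, 0, 0, 0, 0, 0, 0, 0, 0, 0, 0]
  hand: 1

```text
time_s: 37.42
eef_pos: [0.5279, 0.0438, 0.0723]
tcp_rot: [-3.098, -0.34, -0.003]
force: [-0.1, 0.1, -0.2]
finger_gap: 1.001
finger_force: 0.0
```

Request:
step_arm:
  targets: [0, 0, -3, 0, 0, 0, -7, 0, 0, 0, -12, 0, 0, 0, -16, 0, 0, 8, -18, 0, 0, 14, -18, 0, 0, 20, -18, 0, 0, 26, -18, 0, 0, 32, -18, 0, 0, 32, -18, 0, 0, 32, -18, 0]

```text
time_s: 38.8
eef_pos: [0.5975, -0.2733, 0.2437]
tcp_rot: [-3.097, -0.339, -0.002]
force: [0.1, 0.2, -0.2]
finger_gap: 0.998
finger_force: 0.0
```

Run:
```python
from h import *
np.set_printoptions(precision=1,suppress=True)
fr(); s=arm.grab_frame('side')[:,:,::-1]; t=arm.grab_frame('top')[:,:,::-1]
c=dark(roi=(285,225,55,75),th=100); print('side pot',cv2.approxPolyDP(c.reshape(-1,1,2).astype(np.int32),2,True).reshape(-1,2).tolist())
a=np.radians(12.5+np.array([45,135,225,315]))
print(proj('side',[[.526+.0396*np.cos(q),.042+.0396*np.sin(q),z] for z in(.012,.122) for q in a]))
# bystanders: pixels changed since start, side view
d=(cv2.absdiff(s,cv2.imread('pics/side0.png')).max(2)>40).astype(np.uint8)
n,_,st,ce=cv2.connectedComponentsWithStats(d)
print([(x[:5].tolist()) for x in st[1:] if x[4]>25])
```

```text
q [-0.4  0.6  0.5  1.5  0.   2.5] pos [ 0.6 -0.3  0.2] yaw 12.48 tilt 1.49 F [ 0.1  0.2 -0.2] grip 0.0
side pot [[320, 255], [305, 256], [305, 259], [303, 256], [303, 260], [298, 260], [298, 280], [295, 281], [298, 282], [299, 299], [324, 297], [324, 282], [328, 278], [324, 276]]
[[300.3 305.3]
 [323.9 303.2]
 [320.8 285.6]
 [297.8 287.6]
 [300.1 273.3]
 [325.  271.2]
 [321.7 253.6]
 [297.5 255.5]]
[[264, 0, 63, 142, 4661], [344, 0, 164, 253, 11843], [503, 0, 118, 63, 3225], [437, 42, 27, 12, 83], [521, 64, 48, 142, 2783], [354, 73, 40, 71, 1461], [514, 108, 15, 15, 92], [313, 120, 39, 63, 1243], [559, 170, 19, 5, 48], [582, 174, 11, 8, 26], [295, 185, 33, 48, 1218], [599, 185, 19, 23, 144], [551, 198, 14, 14, 85], [446, 206, 34, 96, 1470], [559, 215, 12, 9, 56], [609, 214, 7, 16, 57], [587, 231, 19, 25, 228], [297, 253, 37, 52, 1377], [527, 257, 60, 31, 281], [541, 297, 8, 22, 53], [504, 318, 30, 13, 82]]
```

```bash
python3 -c "
from plant import arm
print(arm.job_done())"
```

```text
the job is handed in; nothing more can be done
None
```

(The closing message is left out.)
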